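# Eject the stage glass by its hidden thumb notch

## Task

The round glass in the microscope's light base has to come out for cleaning. Run a fingertip along the top of the stage ring's metal rim until it drops into the thumb notch, press the ejector key inside the notch fully down so that the edge of the glass is raised clear of the ring, and finish while still holding the key down. Leave the glass in its ring and keep your fingers off it, and do not disturb the things standing about.

Things in the scene. Friction and masses are not known exactly. Their poses are not given: they have to be found in the camera images.
- base: Light base: white housing 270 (x) x 300 (y) mm, 50 mm high, standing fast on the bench; origin at the centre of its underside, z up, x from its front panel (knobs) to its back. On its top sits the aluminium stage ring, 24 mm high, which can be turned in the base, though stiffly (some 25 N at the rim), and has been left at an unknown angle.
- ring_centre (a point): Centre of the stage ring, at the height of the rim's level top face, 74 mm above the bench; axes as the base. The rim runs from radius 61.5 to 92 mm and is unbroken but for one thumb notch. Outside it the housing top lies 24 mm lower; inside it lies the glass.
- rim_front (a point): Point on the rim's top circle (radius 87 mm from ring_centre, in its -x direction). The middle of the thumb notch lies anywhere up to 1.1 rad round the ring to either side of here. It is a gap through the whole rim with radial sides, 30 degrees wide (48 mm at the outside, 32 mm at the inside), open above and outward. The ejector key of the same metal lies in it.
- key (a joint): Ejector key in the notch, rad: 0 at rest, 0.38 fully down at a hard stop. A rocker, its pin across the notch 70 mm from the ring centre. Its thumb pad (34 mm wide, radius 82 to 92 mm) has its top 6 mm below the rim's top and sinks 5 to 8 mm with 2 to 6 N; nearer the centre the key lies 4 mm lower and must not be pressed. It springs back. Its nose goes up under the glass.
- glass: Clear round stage glass, 120 mm diameter, 5 mm thick, 140 g, lying loose on the ledge inside the ring, its top 2 mm below the rim's top. Origin at the centre of its underside, z up; its turn about z means nothing. With the key fully down its edge at the notch stands about 9 mm higher (tilt about 0.08 rad).
- v_block: Bystander: dark steel V-block 45 x 50 x 38 mm on the bench at the left of the base. Origin at the centre of its underside.
- turned_part: Bystander: turned steel part standing on the housing top at its back left corner, foot 34 mm diameter, 52 mm high. Origin at the centre of its underside.
- cleaner: Bystander: white plastic bottle 48 mm diameter, 115 mm high, on the bench at the right of the base. Origin at the centre of its underside.
- pin_pot: Bystander: open aluminium pot 56 mm diameter, 50 mm high, on the bench at the right front of the base. Origin at the centre of its underside.
Things that resemble listed ones, but are neither listed nor needed, are in the scene too. What is meant by the glass is not yellow, and is the smaller of those in its own colour.

How it is judged:
On the way, in this order (a step that is already met when the one before it is completed fails the run):
1. a fingertip feels along the rim: it bears on the ring with more than 0.7 N for 0.3 s without a break while the key is still at rest (contact force between the fingers and base above 0.7 N and value of joint key below 0.012 rad and horizontal distance between the grasp point and ring_centre below 0.15 m), for 0.3 s.
2. the key is pressed down and the edge of the glass is up (value of joint key above 0.3 rad and angle between glass's own z axis and vertical above 0.058 rad), for 0.2 s.
At the end, for the whole second after the job is handed in: The key is held down by the fingers at 0.30 rad or more of its 0.38, the fingers bear on it with over 1 N, the glass is at rest, tilted 0.058 to 0.14 rad, its centre within 6 mm of the ring's centre, and no finger touches it (all of step 2 and contact force between the fingers and base above 1 N and contact force between the fingers and glass below 0.5 N and angle between glass's own z axis and vertical below 0.14 rad and horizontal distance between glass and ring_centre below 0.006 m and linear speed of glass below 0.02 m/s); the arm keeps its last pose, push and grip.
It fails at once if the fingers press on the glass (2 N or more) (contact force between the fingers and glass above 2 N).
It fails at once if the glass is lifted out of its ring (height (world z) of glass above 0.085 m or horizontal distance between glass and ring_centre above 0.015 m).
It fails at once if a bystander is moved by more than 15 mm (distance of any of v_block, turned_part, cleaner, pin_pot from where it was at the start of the episode above 0.015 m).
It also fails if it takes over 67 s, if anything falls off the work surface, if the arm or the gripper's body presses on something with over 40 N, if the wrist force passes 120 N, or if a joint passes its speed limit or range.

## Robot

A 6-joint arm with a two-finger parallel gripper is mounted at the origin on the work surface. World frame = base frame: x ahead of the robot, y to its left, z up, the work surface at z = 0. Lengths are in m, angles in rad, forces in N, time in s.
With the tool pointing down it reaches from about 0.3 to 0.875 m from the base axis. Payload 6.4 kg.
Tool frame: the origin (TCP) lies where the fingers leave the gripper's body, on its centre line; the fingertips stand 73 mm ahead of it and the grasp point (between the pads) lies 54 mm ahead of it; z points along the fingers, y is the line along which they close (so a half turn about z gives the same grasp; the last joint's range is limited). The gripper opens to 85 mm and grips with 20 to 120 N. Pads are 22 mm wide; open, the fingers measure 114 mm over their backs; the gripper's body (76 mm by 85 mm) begins 54 mm behind the grasp point. The pads swing forward as they close: fully open they stand 13 mm farther back than shut.
Start: joints at [1.014, 0.181, 1.607, -0, 1.354, -0.206], TCP at [0.198, 0.54, 0.304] pointing down, gripper open.
Joint ranges: [-2.99, 2.99], [-0.89, 2.07], [0.3, 2.58], [-1.14, 4.28], [0, 2.63], [-3.12, 3.12]. Speed limits (rad/s): [2.57, 2.57, 3.01, 3.14, 3.14, 3.14].

## Interface

Orientations are given as a unit quaternion [w, x, y, z].
In Python, from bench import ctrl gives the robot as it stands.
- The arm moves only by the tool carry_out, never from a script. Its argument "steps" is one flat list of numbers, 7 for each row, row after row: the shift along the tool's x, y, z in m, then the turn, a rotation vector about the tool's x, y, z in rad, then the opening, from 0 (shut) to 1 (fully open). In form: [dx, dy, dz, wx, wy, wz, claw, dx, dy, dz, wx, wy, wz, claw, ...]. A call has 1 to 20 rows; each row is the pose to reach, as a shift and turn from the pose commanded when the call began, along the tool's axes at that moment; what a row does not reach only later rows make up. A row lasts 1/10 s, in which the tool goes at most 50 mm and 8.59 degrees, less where a joint would pass 70% of its speed; a pose out of reach is approached as far as the arm can. A call with a gripper value outside its range is refused whole. The fingers move at their own pace and stop on an object; the grip force is fixed at half the most. Time passes only in rows, so rows that repeat a pose let the fingers close. It gives the time, the measured TCP pose, the force, the opening and the grip force at its end, in the units of the state.
- ctrl.get_obs(): the state, without advancing time (a new reading comes with each control period).
- ctrl.camera(name): name is "side" or "top"; returns the picture (384x512x3 uint8, red, green, blue); there is no depth.
- ctrl.camera_params(name): a dict with "vertical_fov" (degrees; the focal length in pixels is half the picture's height over the tangent of half this angle, whatever the lens; pixels are square), "cx", "cy" (the principal point, pixels), "cam_to_world" (4x4, takes a point from camera to world coordinates). Camera axes: x right, y down, z forward; pixel columns grow to the right and rows downward; lengths in m; the calibration is good to about 2 mm. A picture is of the moment at which its call begins. camera_params takes no time and is no camera call.
- ctrl.hand_in(): hands the job in; it is judged then, once.
The state is a dict: "time_s": time; "q": joint angles; "dq": joint speeds; "joint_efforts": joint torques, N m; "eef_pos": TCP position; "eef_rot": TCP orientation; "wrist_force": force on the tool from outside, world axes, zero at the start; "torque": the same for the moment, N m; "opening": opening from 0.0 (shut) to 1.0 (fully open); "grasp_force": force on a finger pad.
Only numpy, scipy, OpenCV 4.12 (cv2) and the standard library are available. Lean on these libraries where they do the work, as an engineer would, in place of code of your own. Each camera call takes 0.05 s, during which the arm holds its last target. There are 200 camera calls.

## Working session

There is one attempt and no reset: what is moved stays moved. The work goes in short steps, Python scripts to look and compute and a tool call to move; the robot and the scene stay as the last step left them, time stands still between calls to the robot, and variables do not carry over. Pictures are saved under pics/ and viewed, at most 10 in all, crops included, and the job is handed in when it is done.

Besides the shell and the picture viewer there is one more tool, called after "Emit:" as name(argument=value, ...) on one line, values as JSON. carry_out: Moves the arm, as the interface text tells. Its arguments: {"type":"object","properties":{"steps":{"type":"array"}},"required":["steps"]}

```bash
mkdir -p pics; python3 - <<'E'
from bench import ctrl
import cv2
for n in("top","side"):
    im=ctrl.camera(n); cv2.imwrite(f"pics/{n}0.png",cv2.resize(im[:,:,::-1],(800,600),interpolation=cv2.INTER_CUBIC))
    p=ctrl.camera_params(n); print(n,p["vertical_fov"],p["cx"],p["cy"],p["cam_to_world"])
o=ctrl.get_obs(); print(o)
E
```

```text
top 51.380557658010204 257.0876220336225 192.0998073458216 [[ 1.68174091e-01 -9.60671824e-01  2.20968597e-01  4.16673760e-01]
 [-9.85757278e-01 -1.63951552e-01  3.74496547e-02  3.36293053e-02]
 [ 2.51316417e-04 -2.24119464e-01 -9.74561646e-01  8.79969580e-01]
 [ 0.00000000e+00  0.00000000e+00  0.00000000e+00  1.00000000e+00]]
side 54.12135400495236 255.54243505456705 189.84807555509482 [[-0.83132215 -0.42723721  0.35548817  0.29300292]
 [-0.55562387  0.62316898 -0.55040216  0.50041498]
 [ 0.01362309 -0.65507922 -0.75543737  0.68455212]
 [ 0.          0.          0.          1.        ]]
{'time_s': 0.1, 'q': array([ 1.01372481e+00,  1.81468626e-01,  1.60789832e+00, -5.94405866e-06,
        1.35382147e+00, -2.06331820e-01]), 'dq': array([-0.00127247, -0.00163958, -0.00436831,  0.00159227,  0.00117203,
        0.00172893]), 'joint_efforts': array([ 6.29639453e-04, -4.45881808e+01, -3.52237129e+01, -3.10366813e-04,
        4.14073831e-03,  1.26893376e-06]), 'eef_pos': array([0.19735981, 0.53965856, 0.30307779]), 'eef_rot': array([-2.94517904e-04,  1.74471638e-01,  9.84661876e-01, -7.41540262e-04]), 'wrist_force': array([-0.29882043,  0.08716073,  0.22673959]), 'torque': array([ 0.03204062, -0.0233382 ,  0.01545006]), 'grasp_force': 0.0, 'opening': 0.9988531423592643}
```

View pics/top0.png

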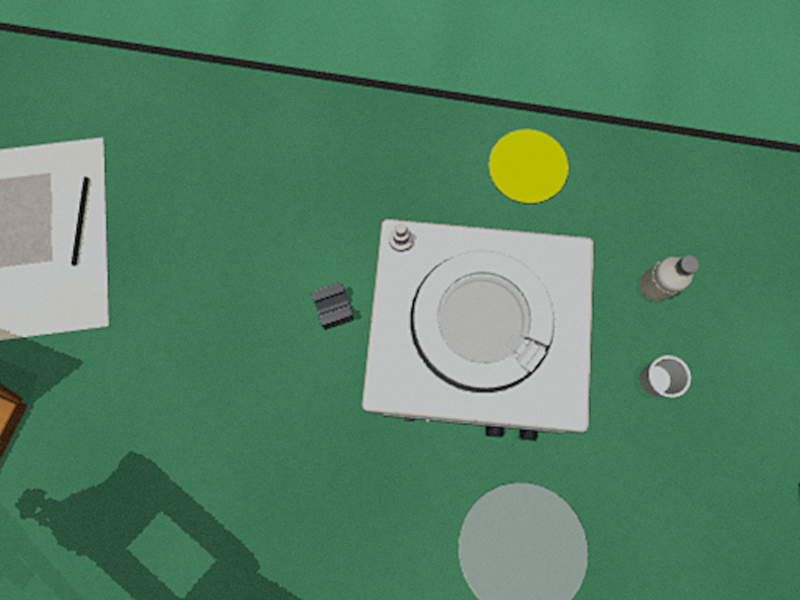

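View pics/side0.png

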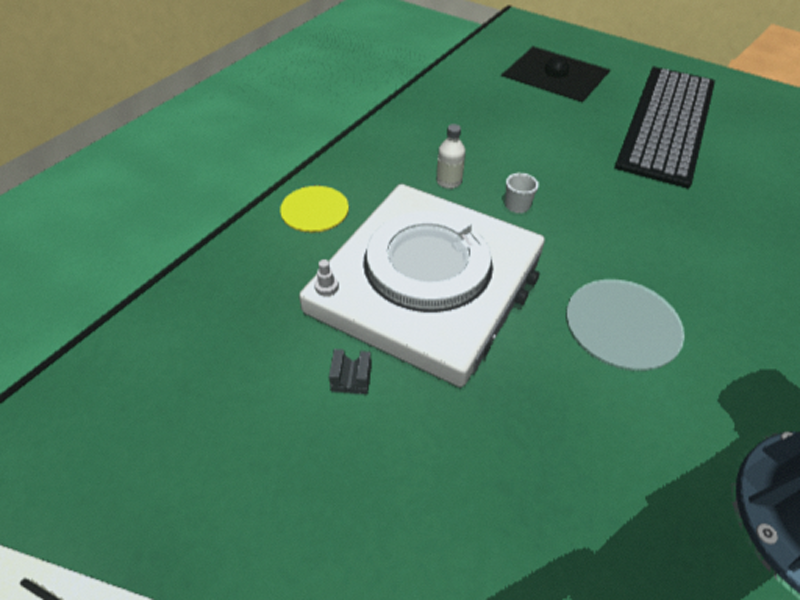

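The top view shows three candidates (800x600 pixels):
- the clear disc inside the ring, at (484,320)
- a yellow disc at (528,166)
- a larger clear disc on the bench at (523,548)

The one in the ring is the one I want. The notch with the key is near (530,353). Next I'll take a close crop and measure.

```bash
cat > h.py <<'E'
from bench import ctrl
import numpy as np, cv2
def cam(n):
    p=ctrl.camera_params(n); T=np.array(p["cam_to_world"]); f=192/np.tan(np.radians(p["vertical_fov"])/2)
    return f,p["cx"],p["cy"],T
def back(n,uv,z):
    f,cx,cy,T=cam(n); uv=np.atleast_2d(uv).astype(float)
    d=np.c_[(uv[:,0]-cx)/f,(uv[:,1]-cy)/f,np.ones(len(uv))]@T[:3,:3].T
    return (T[:3,3]+d*((z-T[2,3])/d[:,2])[:,None])
def proj(n,P):
    f,cx,cy,T=cam(n); c=(np.atleast_2d(P)-T[:3,3])@T[:3,:3]
    return np.c_[cx+f*c[:,0]/c[:,2],cy+f*c[:,1]/c[:,2]]
def crop(n,name,u0,v0,w,h,s,pts=()):
    im=ctrl.camera(n)[:,:,::-1][v0:v0+h,u0:u0+w]
    im=cv2.resize(im,None,fx=s,fy=s,interpolation=cv2.INTER_CUBIC)
    for P,c in pts:
        for q in proj(n,P): cv2.circle(im,tuple(int(round(x)) for x in ((q-[u0,v0]+.5)*s-.5)),1,c,-1)
    cv2.imwrite("pics/"+name,im)
def circ(c,r,z,n=90):
    a=np.linspace(0,2*np.pi,n); return np.c_[c[0]+r*np.cos(a),c[1]+r*np.sin(a),np.full(n,z)]
E
python3 - <<'E'
from h import *
k=512/800
# first estimates: housing top corners at z=.05
cn=back("top",np.array([[384,221],[593,239],[588,431],[364,411]])*k,.05)
print(cn.round(4),cn.mean(0)); 
e=cn[1]-cn[0]+cn[2]-cn[3]; print("yaw",np.arctan2(e[0],-e[1]))
c0=back("top",np.array([[484,315]])*k,.074); print(c0)
m=cn.mean(0)
print(back("top",np.array([[531,352]])*k,.068))
crop("top","c1.png",255,155,110,100,6,[(circ(m,.092,.074),(0,0,255)),(circ(m,.0615,.074),(255,0,0))])
E
```

```text
[[ 0.7133  0.1093  0.05  ]
 [ 0.7363 -0.1832  0.05  ]
 [ 0.4733 -0.2032  0.05  ]
 [ 0.4494  0.0892  0.05  ]] [ 0.59306397 -0.04697756  0.05      ]
yaw 0.07982027683291666
[[ 0.59787446 -0.04578177  0.074     ]]
[[ 0.56054558 -0.11399595  0.068     ]]
```

View pics/c1.png

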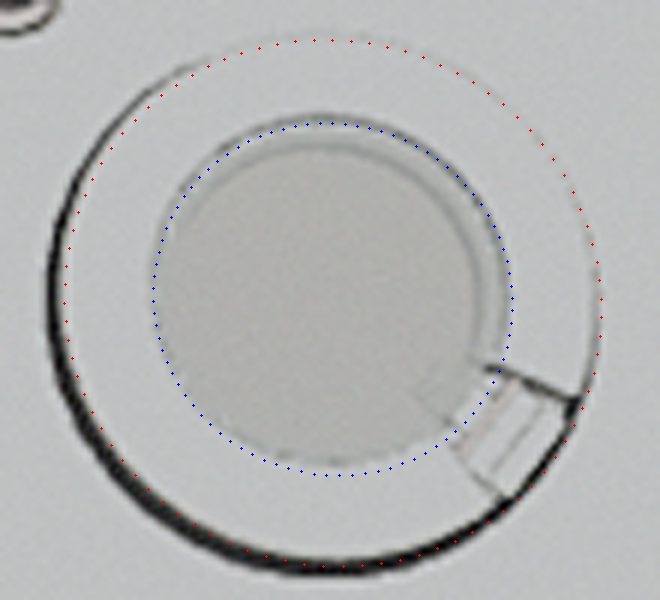

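The close crop confirms the choice: a clear glass inside the ring. The notch's top corners are at about (578,398), (507,501), (487,366) and (445,435) in crop pixels. The true inner rim circle sits about (-5,-10) crop pixels from my overlay, so I'll correct the ring centre.

```bash
python3 - <<'E'
from h import *
c2=lambda a:(np.array(a,float)+.5)/6-.5+[255,155]
P=back("top",c2([[152,292],[505,290],[325,113],[335,463]]),.074)
x=lambda:0
from scipy.optimize import least_squares
r=least_squares(lambda p:np.hypot(P[:,0]-p[0],P[:,1]-p[1])-.0615,[.595,-.046]); c=r.x; print("inner fit",c,r.fun)
Q=back("top",c2([[578,398],[507,501],[487,366],[445,435]]),.074)[:,:2]-c
print(np.hypot(*Q.T),np.arctan2(Q[:,1],Q[:,0]))
a=np.arctan2(Q[:2,1],Q[:2,0]).mean(); print("a",a)
def rad(a,r0,r1,z):
    r=np.linspace(r0,r1,15); return np.c_[c[0]+r*np.cos(a),c[1]+r*np.sin(a),r*0+z]
np.save("c.npy",[c[0],c[1],a])
pts=[(circ(c,.092,.074,60),(0,0,255)),(circ(c,.0615,.074,60),(255,0,0)),(rad(a-.2618,.0615,.092,.074),(0,200,0)),(rad(a+.2618,.0615,.092,.074),(0,200,0))]
crop("top","c2.png",255,155,110,100,4,pts); crop("side","c3.png",225,130,100,75,4,pts)
cv2.imwrite("pics/c23.png",np.vstack([np.pad(cv2.imread("pics/"+f),((0,0),(0,440-w),(0,0))) for f,w in(("c2.png",440),)]+[])) 
A=cv2.imread("pics/c2.png");B=cv2.imread("pics/c3.png");B=cv2.copyMakeBorder(B,0,100,0,0,cv2.BORDER_CONSTANT);cv2.imwrite("pics/c23.png",cv2.resize(np.hstack([A,B]),(798,380)))
E
```

```text
inner fit [ 0.59671255 -0.04498764] [-0.00087988 -0.00087568 -0.00023809 -0.00017709]
[0.09239627 0.09410601 0.06024158 0.06424637] [-1.83955677 -2.3091928  -1.88824716 -2.33992226]
a -2.0743747878766077
```

View pics/c23.png

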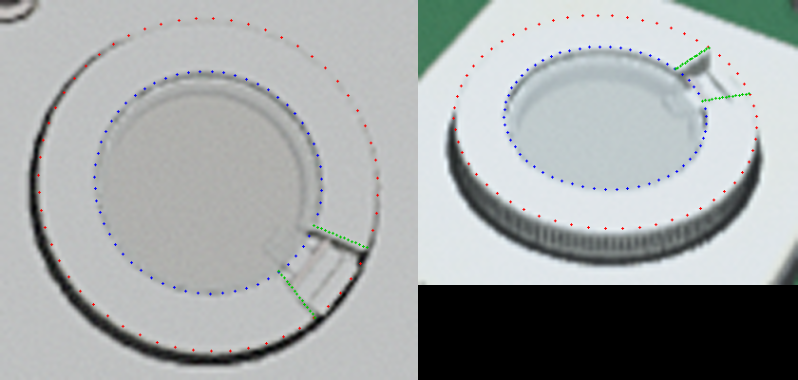

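```bash
cat >> h.py <<'E'
from scipy.spatial.transform import Rotation as R
C=np.array([.5967,-.0450]); A=-2.10
def delta(phi,r,ztip):
    "shift and turn from the present pose to the tip at ring angle phi, radius r, height ztip"
    o=ctrl.get_obs(); R0=R.from_quat(np.roll(o["eef_rot"],-1))
    y=phi+np.pi; x=np.array([np.cos(y),np.sin(y),0]); z=np.array([0,0,-1.])
    Rt=R.from_matrix(np.c_[x,np.cross(z,x),z])
    p=np.array([C[0]+r*np.cos(phi),C[1]+r*np.sin(phi),ztip+.073])
    return np.r_[R0.inv().apply(p-o["eef_pos"]),(R0.inv()*Rt).as_rotvec()]
E
python3 -c "
from h import *
print(delta(-2.6,.0925,.114).round(4))"
```

```text
[-5.1790e-01 -4.8390e-01  1.1680e-01 -7.0000e-04  8.0000e-04  2.2492e+00]
```

Emit:
carry_out(steps=[-0.518,-0.484,0.08,0,0,2.249,0,-0.518,-0.484,0.08,0,0,2.249,0,-0.518,-0.484,0.08,0,0,2.249,0,-0.518,-0.484,0.08,0,0,2.249,0,-0.518,-0.484,0.08,0,0,2.249,0,-0.518,-0.484,0.08,0,0,2.249,0,-0.518,-0.484,0.08,0,0,2.249,0,-0.518,-0.484,0.08,0,0,2.249,0,-0.518,-0.484,0.08,0,0,2.249,0,-0.518,-0.484,0.08,0,0,2.249,0,-0.518,-0.484,0.08,0,0,2.249,0,-0.518,-0.484,0.08,0,0,2.249,0,-0.518,-0.484,0.08,0,0,2.249,0,-0.518,-0.484,0.08,0,0,2.249,0,-0.518,-0.484,0.08,0,0,2.249,0,-0.518,-0.484,0.08,0,0,2.249,0,-0.518,-0.484,0.08,0,0,2.249,0,-0.518,-0.484,0.117,0,0,2.249,0,-0.518,-0.484,0.117,0,0,2.249,0,-0.518,-0.484,0.117,0,0,2.249,0])

```text
time_s: 2.25
eef_pos: [0.5169, -0.0911, 0.1868]
eef_rot: [-0.001, 0.963, 0.269, -0.001]
wrist_force: [0.4, -0.1, 0.2]
opening: -0.0
grasp_force: 0.0
```

```bash
python3 -c "
from h import *
o=ctrl.get_obs(); print(o['time_s'],o['eef_pos'],o['wrist_force'],o['opening'],o['q'].round(2)); print(delta(-2.6,.0925,.074).round(4))
t=[C[0]+.0925*np.cos(-2.6),C[1]+.0925*np.sin(-2.6),o['eef_pos'][2]-.073]
crop('side','d1.png',205,90,150,130,5,[(np.array([t]),(0,0,255)),(circ(C,.092,.074),(0,0,255))])"
```

```text
2.25 [ 0.51687761 -0.09107949  0.18680161] [ 0.38971685 -0.10712938  0.23909749] -6.06019282912561e-05 [-0.4   0.21  1.83  0.    1.1   0.62]
[-0.0003  0.0017  0.0398 -0.002   0.0013  0.0034]
```

View pics/d1.png

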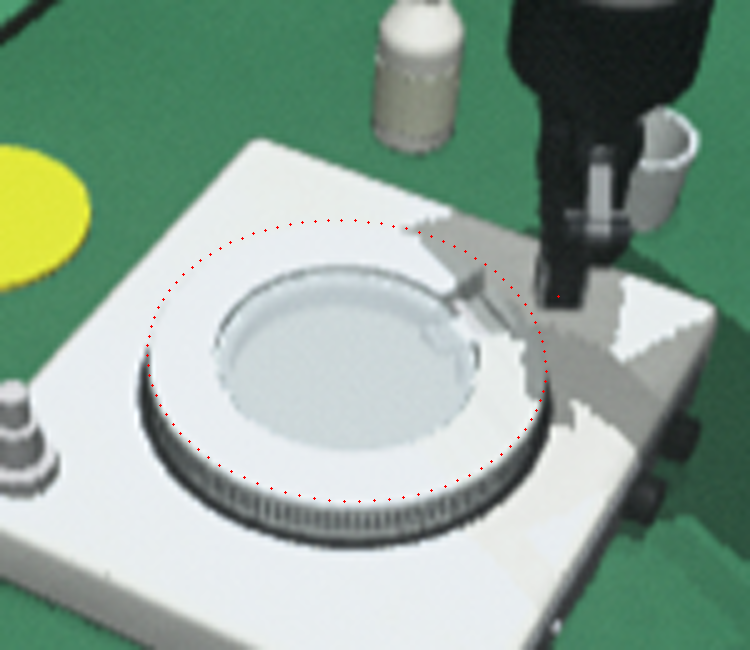

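The closed fingertip is at (560,300), on my predicted marker above the front of the rim. The glass and bystanders are untouched. Now going down gently.

Emit:
carry_out(steps=[0,0.001,0.02,0,0,0.003,0,0,0.001,0.033,0,0,0.003,0,0,0.001,0.037,0,0,0.003,0,0,0.001,0.039,0,0,0.003,0,0,0.001,0.04,0,0,0.003,0,0,0.001,0.04,0,0,0.003,0])

```text
time_s: 2.9
eef_pos: [0.5185, -0.0935, 0.1474]
eef_rot: [0.0, 0.964, 0.266, 0.0]
wrist_force: [-0.2, 0.5, -0.0]
opening: -0.0
grasp_force: 0.0
```

Emit:
carry_out(steps=[0,0,0.001,0,0,0,0,0,0,0.001,0,0,0,0,0,0,0.001,0,0,0,0])

```text
time_s: 3.2
eef_pos: [0.5187, -0.0936, 0.1466]
eef_rot: [0.0, 0.964, 0.266, 0.0]
wrist_force: [-1.6, 0.9, 5.0]
opening: -0.001
grasp_force: 2.7
```

Emit:
carry_out(steps=[0,0,0,0,0,0,0,0,0,0,0,0,0,0,0,0,0,0,0,0,0,0,0,0,0,0,0,0,0,0.002,0,0,0,-0.025,0,0,0.005,0,0,0,-0.05,0,0,0.007,0,0,0,-0.075,0,0,0.009,0,0,0,-0.1,0,0.001,0.012,0,0,0,-0.125,0,0.001,0.014,0,0,0,-0.15,0,0.001,0.016,0,0,0,-0.175,0,0.001,0.018,0,0,0,-0.2,0,0.002,0.021,0,0,0,-0.225,0,0.002,0.023,0,0,0,-0.25,0])

```text
time_s: 4.6
eef_pos: [0.5318, -0.1115, 0.1465]
eef_rot: [-0.001, 0.923, 0.385, 0.0]
wrist_force: [-1.9, 2.8, 7.6]
opening: -0.002
grasp_force: 3.9
```

Emit:
carry_out(steps=[0,0.003,0,0,0,-0.03,0,0,0.006,0,0,0,-0.06,0,0,0.008,0,0,0,-0.09,0,0,0.011,0,0,0,-0.12,0,0.001,0.014,0,0,0,-0.15,0,0.001,0.017,0,0,0,-0.18,0,0.002,0.02,0,0,0,-0.21,0,0.002,0.0225,0,0,0,-0.24,0,0.002,0.0225,0,0,0,-0.24,0])

```text
time_s: 5.5
eef_pos: [0.5492, -0.1267, 0.1457]
eef_rot: [-0.0, 0.871, 0.492, -0.0]
wrist_force: [0.3, 0.3, 0.4]
opening: -0.0
grasp_force: 0.0
```

```bash
python3 -c "
from h import *
o=ctrl.get_obs(); p=o['eef_pos']; d=p[:2]-C; print(p,o['wrist_force'],np.hypot(*d),np.arctan2(d[1],d[0])); print(delta(-2.1,.094,.063).round(4))
def rad(a):
    r=np.linspace(.0615,.092,15); return np.c_[C[0]+r*np.cos(a),C[1]+r*np.sin(a),r*0+.074]
P=[(rad(A-.2618),(0,200,0)),(rad(A+.2618),(0,200,0))]
crop('side','e1.png',255,130,80,75,5,P);crop('top','e2.png',300,195,75,75,5,P)
cv2.imwrite('pics/e.png',np.hstack([cv2.imread('pics/e1.png'),cv2.imread('pics/e2.png')]))"
```

```text
[ 0.54919754 -0.12670996  0.14571813] [0.30992059 0.33440203 0.37019732] 0.09451455575580553 -2.097393117693203
[ 0.0005 -0.0003  0.0097 -0.      0.     -0.0127]
```

View pics/e.png

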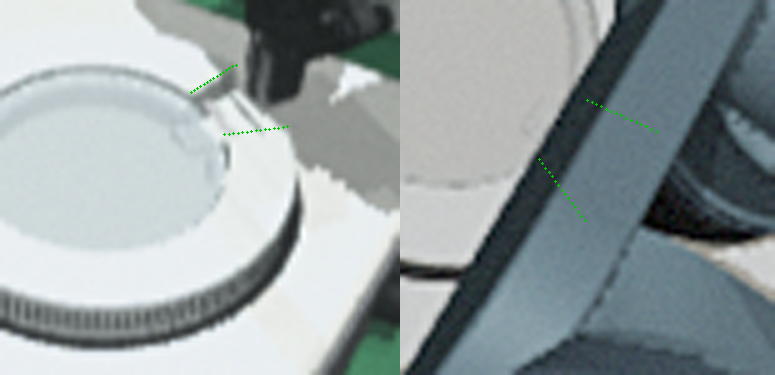

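The force fell from 7.6 N to 0.4 N as the fingertip slid to the notch angle. The side crop shows the fingertip between the notch walls at (260,100), outside the glass. Now pressing the key.

Emit:
carry_out(steps=[0,0,0.002,0,0,0,0,0,0,0.004,0,0,0,0,0,0,0.005,0,0,0,0,0,0,0.006,0,0,0,0,0,0,0.007,0,0,0,0,0,0,0.007,0,0,0,0])

```text
time_s: 6.2
eef_pos: [0.549, -0.1267, 0.1389]
eef_rot: [0.0, 0.871, 0.492, -0.0]
wrist_force: [-1.4, -0.4, 2.7]
opening: -0.002
grasp_force: 1.4
```

Emit:
carry_out(steps=[0,0,0.001,0,0,0,0,0,0,0.002,0,0,0,0,0,0,0.003,0,0,0,0,0,0,0.003,0,0,0,0])

```text
time_s: 6.6
eef_pos: [0.5491, -0.1269, 0.1359]
eef_rot: [0.0, 0.871, 0.492, -0.0]
wrist_force: [-2.4, -2.7, 2.5]
opening: -0.002
grasp_force: 2.0
```

Emit:
carry_out(steps=[0,0,0.0005,0,0,0,0,0,0,0.001,0,0,0,0,0,0,0.001,0,0,0,0])

```text
time_s: 6.9
eef_pos: [0.5492, -0.1268, 0.1349]
eef_rot: [0.0, 0.871, 0.492, -0.0]
wrist_force: [-2.4, -3.9, 3.8]
opening: 0.001
grasp_force: 2.3
```

Emit:
carry_out(steps=[0,0,0.0005,0,0,0,0,0,0,0.001,0,0,0,0,0,0,0.001,0,0,0,0])

```text
time_s: 7.2
eef_pos: [0.5492, -0.1268, 0.1342]
eef_rot: [0.0, 0.871, 0.492, -0.0]
wrist_force: [-4.7, -3.6, 4.8]
opening: -0.0
grasp_force: 3.5
```

```bash
python3 -c "
from h import *
o=ctrl.get_obs(); print(o['eef_pos'],o['wrist_force'])
crop('side','f.png',215,115,120,100,6)"
```

```text
[ 0.54922188 -0.12677001  0.13419957] [-4.71435682 -3.64135685  4.77060599]
```

View pics/f.png

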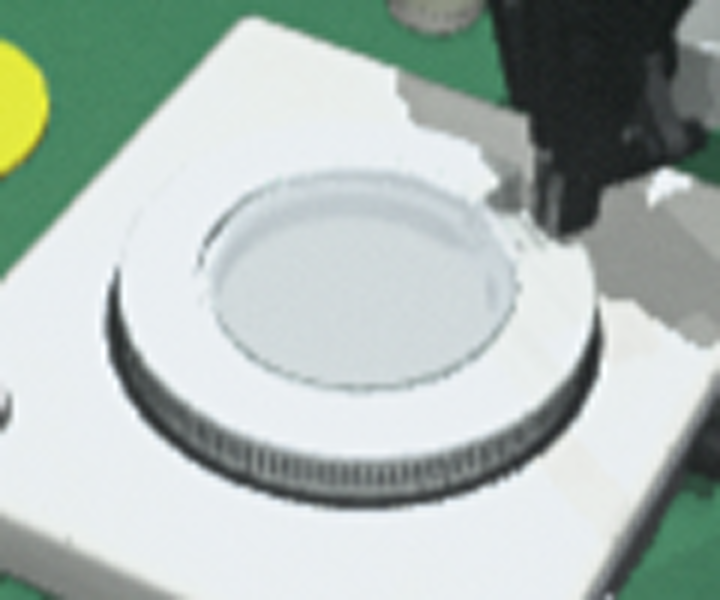

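The crop shows the raised edge of the glass at the notch, around (510,250), with a gap between the fingertip and the glass. I'll press on until I feel the hard stop.

Emit:
carry_out(steps=[0,0,0.0005,0,0,0,0,0,0,0.001,0,0,0,0,0,0,0.001,0,0,0,0])

```text
time_s: 7.55
eef_pos: [0.5493, -0.1268, 0.1339]
eef_rot: [0.0, 0.871, 0.492, -0.0]
wrist_force: [-5.7, -4.5, 10.5]
opening: -0.002
grasp_force: 6.2
```

Emit:
carry_out(steps=[0,0,0,0,0,0,0,0,0,0,0,0,0,0,0,0,0,0,0,0,0,0,0,0,0,0,0,0,0,0,0,0,0,0,0,0,0,0,0,0,0,0])

```text
time_s: 8.15
eef_pos: [0.5493, -0.1268, 0.1339]
eef_rot: [0.0, 0.871, 0.492, -0.0]
wrist_force: [-5.8, -4.6, 10.3]
opening: -0.003
grasp_force: 6.1
```

```bash
python3 -c "
from h import *
o=ctrl.get_obs(); print(o['eef_pos'],o['wrist_force'])
# expected glass top rim when tilted 0.08 about the far edge
t=np.linspace(0,2*np.pi,60); r=.06
u=np.array([np.cos(A),np.sin(A)]); 
P=circ(C,r,.072,60); P0=P.copy(); P[:,2]+=((P[:,:2]-C)@u+.06)*.08
crop('side','g.png',215,115,120,100,6,[(P,(0,0,255)),(P0,(255,0,0))])"
```

```text
[ 0.54932237 -0.12681291  0.13390602] [-5.78640907 -4.57801445 10.33460215]
```

View pics/g.png

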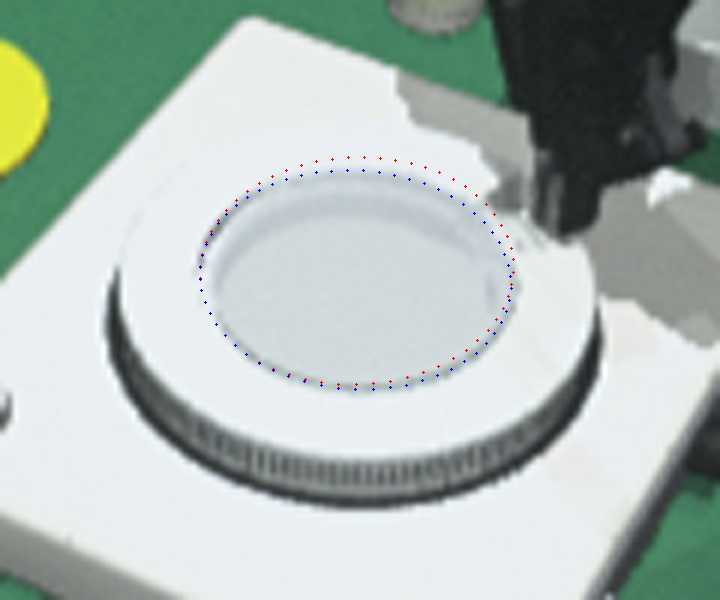

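The outlines in this crop are too faint to judge the tilt. I'll compare before and now with the contrast raised.

```bash
python3 -c "
from h import *
ctrlim=ctrl.camera('side')[:,:,::-1]
now=cv2.resize(ctrlim[135:185,240:310],None,fx=5.6,fy=8,interpolation=cv2.INTER_CUBIC)
d=cv2.imread('pics/d1.png')  # crop 205,90 x5 (before)
b=cv2.resize(d[225:475,175:525],(now.shape[1],now.shape[0]),interpolation=cv2.INTER_CUBIC)
# clear red dots by median
f=lambda i:cv2.createCLAHE(6,(4,4)).apply(cv2.cvtColor(i,cv2.COLOR_BGR2GRAY))
cv2.imwrite('pics/h.png',np.hstack([f(b),f(now)]))"
```

```text
(no output)
```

View pics/h.png

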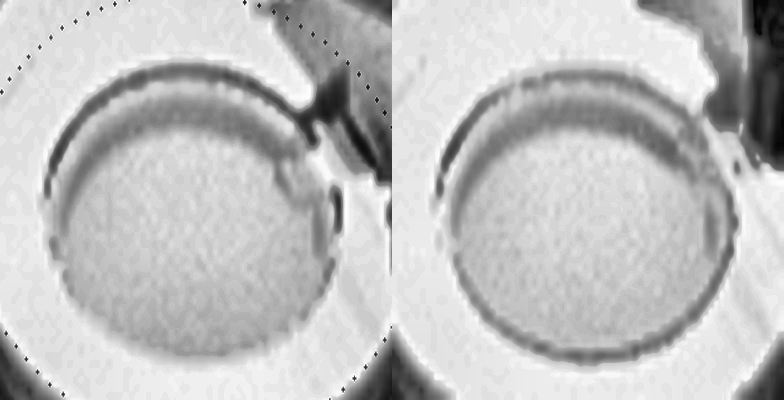

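After pressing, the glass edge runs unbroken across the notch at about (735,215) and covers the ring's inner wall, so it is raised. The fingertip at (760,150) is clear of it. The force is steady against the hard stop, so I'm handing in.

```bash
python3 -c "
from bench import ctrl
print(ctrl.hand_in())"
```

```text
the job is handed in; nothing more can be done
None
```

I ran the fingertip along the rim into the notch, pressed the key to its hard stop and handed in while holding it there at about 10 N. The pictures show the glass edge raised and clear of the finger, but I did not measure its tilt and hand-in returned no verdict.

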